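Stow the scraper in the jar carousel and bring the knob-lidded jar round to the front

ROBOT

A 7-joint arm with a two-finger parallel gripper is mounted at the origin on the work surface. World frame = base frame: x ahead of the robot, y to its left, z up, the work surface at z = 0. Lengths are in m, angles in rad, forces in N, time in s.
With the tool pointing down it reaches from about 0.4 to 0.875 m from the base axis. Payload 4.4 kg.
Tool frame: the origin (TCP) lies midway between the tips of the shut fingers; the grasp point (between the pads) lies 19 mm behind it; z points along the fingers, y is the line along which they close (so a half turn about z gives the same grasp; the last joint's range is limited). The gripper opens to 85 mm and grips with 20 to 120 N. Pads are 22 mm wide; open, the fingers measure 114 mm over their backs; the gripper's body (76 mm by 85 mm) begins 54 mm behind the grasp point. The pads swing forward as they close: fully open they stand 13 mm farther back than shut.
Start: joints at [-0.066, 0.628, 0.038, 1.517, -0.027, 0.996, -0.02], TCP at [0.65, 0, 0.231] pointing down, gripper open.
Joint ranges: [-3.06, 3.06], [-0.37, 2.12], [-1.25, 1.32], [0.18, 2.47], [-1.1, 4.24], [0.23, 1.98], [-2.94, 2.94]. Speed limits (rad/s): [2.57, 2.57, 3.14, 3.14, 3.14, 3.14, 3.14].

INTERFACE

Orientations are given as [roll, pitch, yaw] about the fixed x, y, z axes, in that order (R = Rz(yaw) Ry(pitch) Rx(roll)).
In Python, from workcell import bot gives the robot as it stands.
- The arm moves only by the shell command python3 inch.py FILE [FORCE], which reads ROWS from the file FILE. ROWS is a JSON list of rows, 1 to 5 of them, each an object with the fields d (a list: dx, dy, dz in shares of the most that a row can go, 1 being 62.5 mm), r (a list: a rotation vector rx, ry, rz in parts of the range, where 1.0 means 360 degrees), jaw (the finger opening in m); a field left out counts as zero (the opening has to be given); each row shifts and turns the commanded pose from where the row before left it, along the tool's axes as they then stand; what a row does not reach is not made up. A row lasts 1/8 s, in which the tool goes at most 0.0625 m and 0.188 rad, less where a joint would pass 70% of its speed; a pose out of reach is approached as far as the arm can. The fingers move at their own pace and stop on an object; FORCE is the grip in N (left out, the last holds). Time passes only in rows, so rows that do not move let the fingers close. It prints the time, the measured TCP pose, the force, the opening and the grip force at its end. No shift or turn number may pass 1 either way. Input that does not fit is refused with a message, and nothing moves.
- bot.state(): the state, without advancing time (a new reading comes with each control period).
- bot.read_camera(name): name is "scene" or "side" or "wrist"; returns a dict with "pixels" (384x512x3 uint8, red, green, blue), "vertical_fov" (degrees; the focal length in pixels is half the picture's height over the tangent of half this angle, whatever the lens; pixels are square), "cx", "cy" (the principal point, pixels), "world_from_camera" (4x4, takes a point from camera to world coordinates). Camera axes: x right, y down, z forward; pixel columns grow to the right and rows downward; lengths in m; the calibration is good to about 2 mm. A picture is of the moment at which its call begins. There is no depth.
- bot.close_job(): hands the job in; it is judged then, once.
The state is a dict: "clock": time; "q": joint angles; "joint_vel": joint speeds; "joint_torque": joint torques, N m; "tool_pos": TCP position; "orientation": TCP orientation; "contact_force": force on the tool from outside, world axes, zero at the start; "moment": the same for the moment, N m; "finger_gap": finger opening in m; "finger_force": force on a finger pad.
Only numpy, scipy, OpenCV 4.12 (cv2) and the standard library are available. Lean on these libraries where they do the work, as an engineer would, in place of code of your own. Each camera call takes 0.05 s, during which the arm holds its last target. There are 200 camera calls.

TASK

First slide the scraper, blade down, fully home into the slot of the carousel's centre block; then turn the carousel, with the scraper staying in its slot, until the jar with the ball knob on its lid stands straight behind the steel pointer of the base board. Turn the carousel itself by its rim, its centre block or the seated scraper's handle: do not touch the jars, keep them all standing on the turntable, and leave the other things on the bench alone. Finish still gripping or pressing on the scraper or the carousel, holding the turntable still.

Things in the scene. Friction and masses are not known exactly. Their poses are not given: they have to be found in the camera images.
- base_board: Fixed dark wooden board of the carousel, 310 x 310 x 18 mm, on the bench; yaw within 0.35. Origin: centre of its underside, on the turntable's axis; z up. Front is its own -x side: there a 34 mm wide tongue with a steel pointer strip sticks out, to 203 mm from the axis. A jar at the front stands on its -x axis, about 104 mm from the turntable's axis.
- turntable: Round wooden turntable, 296 mm across, 5 mm rim; turns freely about the base board's axis, stiffly greased (0.12 N m plus 0.4 N m per rad/s), stays where left. Origin: centre of its underside, 22 mm above the bench; jars stand 16 mm above it, rim top at 28 mm. In its middle a light wooden block, 90 mm (own x) x 42 mm (y), top 88 mm above the origin. Jar places do not depend on its yaw.
- hub_slot (a point): Centre of the mouth of the slot, in the plane of the centre block's top, on the turntable's axis; axes as the turntable's. The slot is 64 mm long along its x, 7 mm wide along y (edges of the long sides bevelled by 4 mm) and 35 mm deep.
- scraper: Loose bench scraper, 160 g: steel blade 60 mm wide (x), 4 mm thick (y), wooden bar handle 90 x 22 x 24 mm along its upper edge, top 79 mm up; blade free for 47 mm, collar 66 x 12 mm above. Origin: middle of the lower edge; z up to the handle. Starts upright, blade down, in the rest block. May go in either way round; fully home, its origin is 35 mm below the slot's mouth.
- scraper_handle (a point): Centre of the scraper's handle, 67 mm above the blade's lower edge; axes as the scraper's. Take it here from above with the fingers closing along its y (22 mm).
- rest_block: Fixed wooden block on the bench, 90 mm (x) x 60 mm (y) x 40 mm high, in whose slot (64 x 6 mm, along its x, 35 mm deep) the scraper stands at the start. Origin: centre of its underside.
- knob_jar: The wanted jar: low, wide, 68 mm across, 58 mm to the flat of its steel lid, with a 26 mm steel ball knob on the lid, up to 87 mm. Glass, full of screws, about 300 g, loose on the turntable about 104 mm from its axis; starts left, right or behind, seen from the base board's front. Origin: centre of its underside. It rides along when the turntable is turned gently.
- tall_jar: Glass jar with flat steel lid, 56 mm across, 72 mm high, loose on the turntable. Origin: centre of its underside.
- small_jar: Glass jar with flat steel lid, 50 mm across, 46 mm high, loose on the turntable. Origin: centre of its underside.
- medium_jar: Glass jar with flat steel lid, 60 mm across, 58 mm high, loose on the turntable; it starts at the front. Origin: centre of its underside.
- tin: Grey tin, 72 mm across, 85 mm high, loose on the bench to the left of the carousel; leave alone. Origin: centre of its underside.
- screwdriver: Screwdriver lying loose on the bench beyond the rest block; leave alone. Its x runs from handle to tip.
- bits_tray: Open grey plastic tray, 120 x 90 x 30 mm, loose on the bench to the left; leave alone. Origin: centre of its underside.

How it is judged:
On the way, in this order (a step that is already met when the one before it is completed fails the run):
1. the scraper is fully home in the slot of the centre block (z of scraper in the frame of hub_slot below -0.031 m and horizontal distance between scraper and hub_slot below 0.008 m and angle between the x axis of scraper and the x axis of hub_slot, either way round below 0.15 rad and angle between scraper's own z axis and vertical below 0.15 rad), for 0.2 s.
2. with the scraper still home, the knob-lidded jar has come round to the pointer (all of step 1 and x of knob_jar in the frame of base_board between -0.14 and -0.07 m and y of knob_jar in the frame of base_board between -0.018 and 0.018 m), for 0.2 s.
At the end, for the whole second after the job is handed in: Scraper upright in the slot, lower edge within 4 mm of its floor; knob-lidded jar at the front, centre within 18 mm of the line from axis to pointer; all jars upright on the turntable; turntable still (under 0.05 rad/s); fingers on scraper or turntable with over 2 N (all of step 2 and (contact force between the fingers and scraper above 2 N or contact force between the fingers and turntable above 2 N) and angular speed of turntable below 0.05 rad/s and linear speed of knob_jar below 0.02 m/s and angle between each of knob_jar, tall_jar, small_jar, medium_jar's own z axis and vertical below 0.15 rad and horizontal distance between each of knob_jar, tall_jar, small_jar, medium_jar and base_board below 0.14 m); the arm keeps its last pose, push and grip.
It fails at once if the robot touches a jar (contact force between any of the fingers, the arm and knob_jar above 1 N or contact force between any of the fingers, the arm and tall_jar above 1 N or contact force between any of the fingers, the arm and small_jar above 1 N or contact force between any of the fingers, the arm and medium_jar above 1 N).
It fails at once if a jar falls over (angle between any of knob_jar, tall_jar, small_jar, medium_jar's own z axis and vertical above 0.5 rad).
It fails at once if a bystander on the bench is moved more than 30 mm (distance of any of tin, screwdriver, bits_tray from where it was at the start of the episode above 0.03 m).
It also fails if it takes over 58 s, if anything falls off the work surface, if the arm or the gripper's body presses on something with over 40 N, if the wrist force passes 120 N, or if a joint passes its speed limit or range.

## Working session

There is one attempt and no reset: what is moved stays moved. The work goes in short steps, Python scripts to look and compute and a shell command to move; the robot and the scene stay as the last step left them, time stands still between calls to the robot, and variables do not carry over. Pictures are saved under pics/ and viewed, at most 10 in all, crops included, and the job is handed in when it is done.

```bash
ls; mkdir -p pics
python3 - <<'E'
from workcell import bot
import cv2,numpy as np,pickle
d={}
for n in("scene","side"):
    c=bot.read_camera(n);d[n]=c
    print(n,c["vertical_fov"],c["cx"],c["cy"],np.round(c["world_from_camera"],3).tolist())
pickle.dump(d,open("cam0.pkl","wb"))
cv2.imwrite("pics/a.png",cv2.resize(d["scene"]["pixels"],(800,600),interpolation=cv2.INTER_CUBIC)[...,::-1])
cv2.imwrite("pics/b.png",cv2.resize(d["side"]["pixels"],(800,600),interpolation=cv2.INTER_CUBIC)[...,::-1])
s=bot.state();print(s)
E
```

```text
inch.py
pics
workcell.py
scene 55.22321715057934 259.36598595990796 199.2780233676686 [[-0.83, 0.3, -0.471, 1.049], [0.558, 0.437, -0.706, 0.73], [-0.006, -0.848, -0.53, 0.591], [0.0, 0.0, 0.0, 1.0]]
side 46.8697522476409 259.3292282558344 187.02779900733526 [[0.999, -0.041, 0.025, 0.574], [-0.047, -0.721, 0.691, -0.805], [-0.011, -0.691, -0.722, 1.021], [0.0, 0.0, 0.0, 1.0]]
{'clock': 0.1, 'q': array([-0.065808  ,  0.62926902,  0.03843858,  1.51823975, -0.02697395,
        0.99629964, -0.02001257]), 'joint_vel': array([ 2.30957890e-04, -3.47350374e-03, -5.94463778e-05, -2.65049495e-03,
        3.53686820e-04, -6.67547552e-04, -1.25432725e-03]), 'joint_torque': array([ 3.65140630e-03, -5.64529252e+01,  1.23032581e+00, -1.93971133e+01,
        1.11524854e-02,  5.46943455e-03, -1.37002465e-05]), 'tool_pos': array([6.49453918e-01, 3.23744744e-05, 2.30480001e-01]), 'orientation': array([-3.13989510e+00,  3.55419103e-05,  1.57081159e+00]), 'contact_force': array([0.38276803, 0.32517675, 0.31419816]), 'moment': array([ 0.01623147, -0.00138321,  0.04641582]), 'finger_force': 0.0, 'finger_gap': 0.0855999021776821}
```

View pics/a.png

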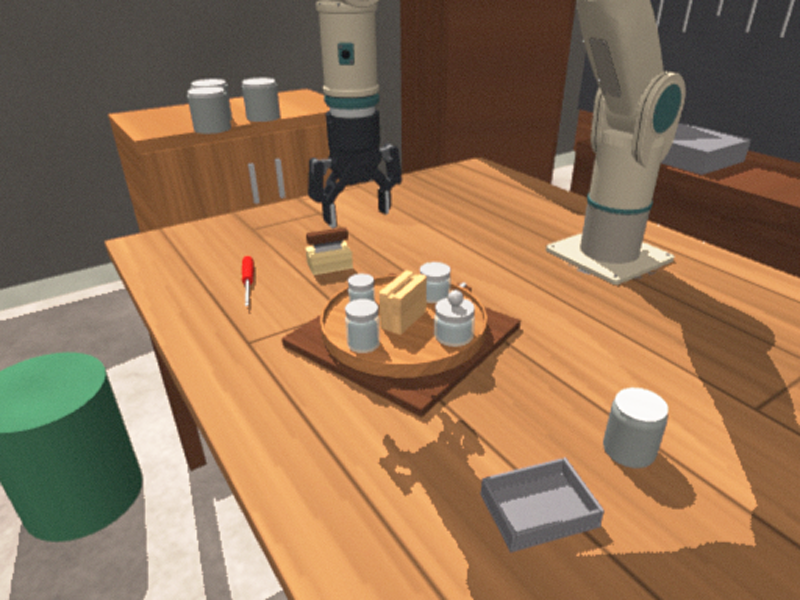

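View pics/b.png

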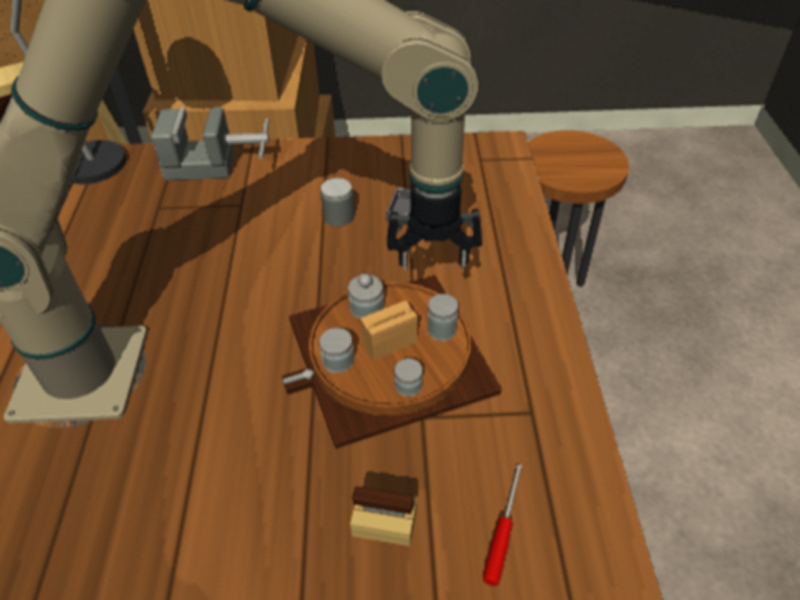

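The scene view (800x600) shows the carousel at about (405,320), the scraper in its rest block at (328,250) and the knob jar at (455,315). In the side view the scraper handle is at (385,498), the hub block at (390,325), the knob at (365,281) and the pointer at (300,378). Next I'll measure these from colour masks.

```bash
cat > h.py <<'E'
import numpy as np,cv2
from workcell import bot
def ray(c,px):
    px=np.atleast_2d(np.asarray(px,float));f=c["pixels"].shape[0]/2/np.tan(np.radians(c["vertical_fov"])/2)
    d=np.c_[(px[:,0]-c["cx"])/f,(px[:,1]-c["cy"])/f,np.ones(len(px))]
    T=c["world_from_camera"];return T[:3,3],d@T[:3,:3].T
def onz(c,px,z):
    o,d=ray(c,px);return o+d*((z-o[2])/d[:,2])[:,None]
def proj(c,P):
    T=np.linalg.inv(c["world_from_camera"]);f=c["pixels"].shape[0]/2/np.tan(np.radians(c["vertical_fov"])/2)
    p=np.atleast_2d(P)@T[:3,:3].T+T[:3,3];return p[:,:2]/p[:,2:]*f+[c["cx"],c["cy"]]
def blobs(c,lo,hi,roi,amin=40,k=1):  # hsv mask, roi x0,y0,x1,y1 -> contours
    h=cv2.cvtColor(c["pixels"],cv2.COLOR_RGB2HSV);m=cv2.inRange(h,lo,hi)
    z=np.zeros_like(m);x0,y0,x1,y1=roi;z[y0:y1,x0:x1]=m[y0:y1,x0:x1]
    z=cv2.morphologyEx(z,cv2.MORPH_OPEN,np.ones((k,k),np.uint8))
    cs,_=cv2.findContours(z,cv2.RETR_EXTERNAL,cv2.CHAIN_APPROX_NONE)
    return [a[:,0] for a in sorted(cs,key=cv2.contourArea)[::-1] if cv2.contourArea(a)>=amin]
E
python3 - <<'E'
import pickle;from h import *
d=pickle.load(open("cam0.pkl","rb"));c=d["side"]
h=cv2.cvtColor(c["pixels"],cv2.COLOR_RGB2HSV)
P=lambda x,y:(round(x*.64),round(y*.64))
for n,p in dict(handle=(385,497),rest=(383,525),hub=(380,335),hubtop=(372,320),wood=(350,390),board=(350,432),shadow=(390,480),knob=(365,280),table=(270,450)).items():
    x,y=P(*p);print(n,h[y,x])
# hand points as first guess
for n,p,z in [("handle",(385,492),.084),("hubtop",(389,316),.110),("knob",(365,281),.112),("point",(300,378),.02),("knobscene",None,0)]:
    if p: print(n,np.round(onz(c,np.array(p)*.64,z)[0],3))
c2=d["scene"]
for n,p,z in [("handle",(327,236),.084),("hubtop",(405,284),.110),("knob",(456,298),.112)]: print(n,np.round(onz(c2,np.array(p)*.64,z)[0],3))
E
```

```text
handle [ 10 188  72]
rest [ 21 130 204]
hub [ 16 158 145]
hubtop [ 17 154 213]
wood [ 13 189 147]
board [  9 188  69]
shadow [ 14 170  63]
knob [ 24  23 170]
table [ 14 178 132]
handle [ 0.558 -0.313  0.084]
hubtop [0.574 0.01  0.11 ]
knob [0.533 0.097 0.112]
point [ 0.41  -0.049  0.02 ]
handle [ 0.566 -0.29   0.084]
hubtop [0.572 0.015 0.11 ]
knob [0.531 0.104 0.112]
```

The manual's scale: shifts go in shares of 62.5 mm and turns go in shares of 360 degrees. Converting my numbers, -0.06 m is -0.96, -0.018 m is -0.288.

```bash
echo '[{"d": [-0.96, -0.288, 0], "jaw": 0.085}, {"d": [-0.96, -0.288, 0], "jaw": 0.085}, {"d": [-0.96, -0.288, 0], "jaw": 0.085}, {"d": [-0.96, -0.288, 0], "jaw": 0.085}, {"d": [-0.96, -0.288, 0], "jaw": 0.085}]' > m.json && python3 inch.py m.json; echo '[{"r": [0, 0, 0.0286], "jaw": 0.085}, {"r": [0, 0, 0.0286], "jaw": 0.085}, {"r": [0, 0, 0.0286], "jaw": 0.085}, {"r": [0, 0, 0.0286], "jaw": 0.085}, {"r": [0, 0, 0.0286], "jaw": 0.085}]' > m.json && python3 inch.py m.json; echo '[{"r": [0, 0, 0.0286], "jaw": 0.085}, {"r": [0, 0, 0.0286], "jaw": 0.085}, {"r": [0, 0, 0.0286], "jaw": 0.085}, {"r": [0, 0, 0.0286], "jaw": 0.085}, {"jaw": 0.085}]' > m.json && python3 inch.py m.json
python3 - <<'E'
from h import *;import pickle
d={n:bot.read_camera(n) for n in("wrist","side","scene")};pickle.dump(d,open("cam1.pkl","wb"))
print(bot.state()["tool_pos"],bot.state()["orientation"],bot.state()["q"],np.round(d["wrist"]["world_from_camera"],3).tolist(),d["wrist"]["vertical_fov"])
a=[cv2.resize(d["wrist"]["pixels"],(800,600))]
cv2.imwrite("pics/c.png",a[0][...,::-1])
E
```

```text
clock: 0.72
tool_pos: [0.5593, -0.3009, 0.231]
orientation: [-3.141, -0.0, 1.571]
contact_force: [0.6, 0.9, 0.8]
finger_gap: 0.0851
finger_force: 0.0
clock: 1.35
tool_pos: [0.5599, -0.2991, 0.2308]
orientation: [-3.141, 0.0, 0.665]
contact_force: [0.1, -0.2, -0.9]
finger_gap: 0.0852
finger_force: 0.0
clock: 1.98
tool_pos: [0.56, -0.2989, 0.2307]
orientation: [-3.142, 0.001, -0.047]
contact_force: [-0.6, 0.4, 0.8]
finger_gap: 0.0847
finger_force: 0.0
[ 0.56013975 -0.29912009  0.23107051] [-3.14125946e+00  3.52708429e-04 -4.63848908e-02] [ 0.16303811  0.65055146  0.48516547  1.57076783 -0.34108647  1.00592989
 -0.86901652] [[-0.047, -0.963, -0.266, 0.627], [-0.999, 0.045, 0.013, -0.301], [-0.001, 0.266, -0.964, 0.372], [0.0, 0.0, 0.0, 1.0]] 63.56399753842451
```

View pics/c.png

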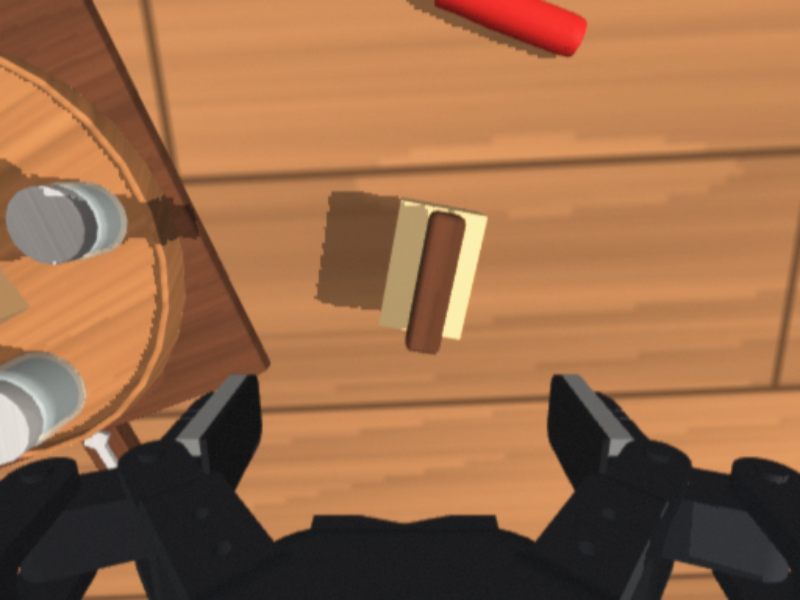

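The wrist view shows the handle clearly at about (436,282), tilted relative to the tool, with the yellow block beneath it.

```bash
cat > rect.py <<'E'
from h import *
def rect(c,lo,hi,roi,z,k=1):
    a=blobs(c,lo,hi,roi,k=k)[0];w=onz(c,a,z)[:,:2]
    (ctr,sz,ang)=cv2.minAreaRect((w*1000).astype(np.float32))
    if sz[0]<sz[1]: ang+=90
    ang=(ang+90)%180-90
    return np.round(ctr,1),np.round(sz,1),round(np.radians(ang),3)
E
python3 - <<'E'
import pickle;from rect import *
d=pickle.load(open("cam1.pkl","rb"));c=d["wrist"]
h=cv2.cvtColor(c["pixels"],cv2.COLOR_RGB2HSV)
for p in[(436,282),(450,225),(425,340),(475,240),(395,270),(350,250),(417,210)]: print(p,h[int(p[1]*.64),int(p[0]*.64)])
roi=(240,128,318,232)
print(rect(c,(0,110,40),(13,255,140),(255,128,305,232),.084))
print("block",rect(c,(16,60,110),(32,255,255),roi,.040))
s=d["side"];print("side handle",rect(s,(0,120,30),(12,255,95),(222,305,272,332),.084))
E
```

```text
(436, 282) [ 10 153 125]
(450, 225) [ 10 155 128]
(425, 340) [ 10 155 120]
(475, 240) [ 25  79 252]
(395, 270) [ 19 103 181]
(350, 250) [ 13 142 111]
(417, 210) [ 19 107 183]
(array([ 555.6, -315.4]), array([22.6, 88.5]), np.float64(-0.221))
block (array([ 555. , -316.5]), array([60.6, 92.5]), np.float64(-0.228))
side handle (array([ 552.7, -322.6]), array([29., 88.]), np.float64(-0.217))
```

In the tool's units: 0.06 m is 0.96, 0.04 m is 0.64, 0.175 rad / 6.2832 = 0.0279.

```bash
echo '[{"d": [-0.0608, 0.2672, 0], "r": [0, 0, 0.0279], "jaw": 0.085}, {"d": [0, 0, 0.96], "jaw": 0.085}, {"d": [0, 0, 0.96], "jaw": 0.085}, {"d": [0, 0, 0.64], "jaw": 0.085}, {"d": [0, 0, 0.288], "jaw": 0.085}]' > m.json && python3 inch.py m.json; echo '[{"jaw": 0.085}, {"jaw": 0.02}, {"jaw": 0.015}, {"jaw": 0.01}, {"jaw": 0.01}]' > m.json && python3 inch.py m.json 60;  echo '[{"jaw": 0.01}, {"jaw": 0.01}, {"jaw": 0.01}]' > m.json && python3 inch.py m.json 60
```

```text
clock: 2.75
tool_pos: [0.5544, -0.315, 0.0509]
orientation: [-3.14, 0.003, -0.223]
contact_force: [-1.6, -0.4, 0.6]
finger_gap: 0.0849
finger_force: 0.0
clock: 3.38
tool_pos: [0.5562, -0.3165, 0.0543]
orientation: [3.141, -0.002, -0.224]
contact_force: [-0.1, -1.0, 5.0]
finger_gap: 0.0211
finger_force: 59.3
clock: 3.75
tool_pos: [0.5561, -0.3165, 0.0543]
orientation: [3.141, -0.002, -0.224]
contact_force: [-1.4, -0.1, 5.7]
finger_gap: 0.0214
finger_force: 59.4
```

In the tool's units: -0.04 m is -0.64, -0.03 m is -0.48.

```bash
echo '[{"d": [0, 0, -0.16], "jaw": 0.01}, {"d": [0, 0, -0.48], "jaw": 0.01}, {"d": [0, 0, -0.64], "jaw": 0.01}, {"d": [0, 0, -0.64], "jaw": 0.01}, {"d": [0, 0, -0.64], "jaw": 0.01}]' > m.json && python3 inch.py m.json; echo '[{"d": [-0.128, -0.872, 0], "jaw": 0.01}, {"d": [-0.128, -0.872, 0], "jaw": 0.01}, {"d": [-0.128, -0.872, 0], "jaw": 0.01}, {"d": [-0.128, -0.872, 0], "jaw": 0.01}, {"jaw": 0.01}]' > m.json && python3 inch.py m.json
python3 - <<'E'
from h import *;import pickle
d={n:bot.read_camera(n) for n in("wrist","side","scene")};pickle.dump(d,open("cam2.pkl","wb"))
cv2.imwrite("pics/d.png",cv2.resize(d["wrist"]["pixels"],(800,600))[...,::-1])
E
```

```text
clock: 4.38
tool_pos: [0.5552, -0.315, 0.2145]
orientation: [-3.141, 0.001, -0.224]
contact_force: [0.6, -0.4, -1.8]
finger_gap: 0.0215
finger_force: 59.3
clock: 5.0
tool_pos: [0.5731, -0.0885, 0.2127]
orientation: [-3.137, 0.003, -0.214]
contact_force: [-0.2, 0.5, -1.3]
finger_gap: 0.0212
finger_force: 59.5
```

View pics/d.png

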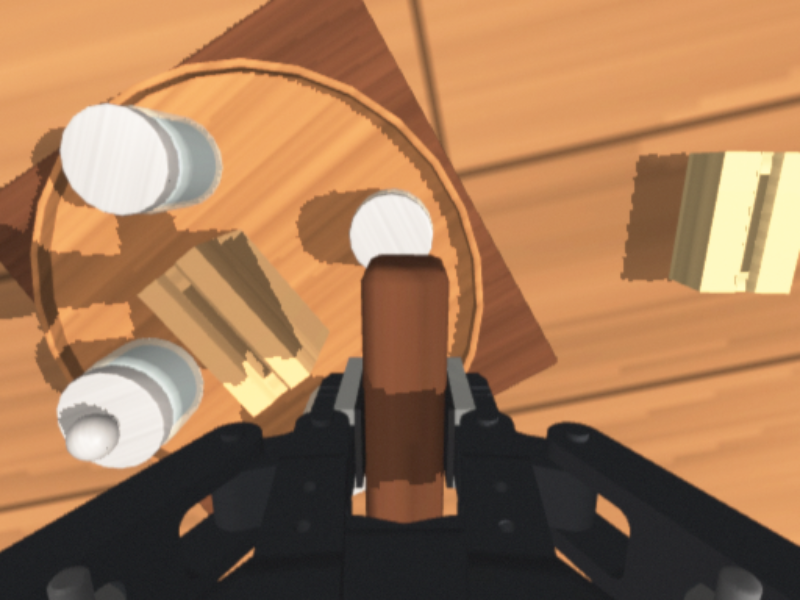

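The wrist view shows the hub block top spanning roughly (138,292)-(210,235)-(315,365)-(255,418), with the slot running from (183,285) to (275,385). The scraper hangs straight in the gripper. I'll zoom in on the hub.

Run:
```python
from h import *;import pickle
d=pickle.load(open("cam2.pkl","rb"))
w=d["wrist"]["pixels"][140:275,80:216];a=cv2.resize(w,None,fx=4.4,fy=4.4,interpolation=cv2.INTER_NEAREST)
cv2.imwrite("pics/e.png",a[...,::-1]);print(a.shape)
```

```text
(594, 598, 3)
```

View pics/e.png

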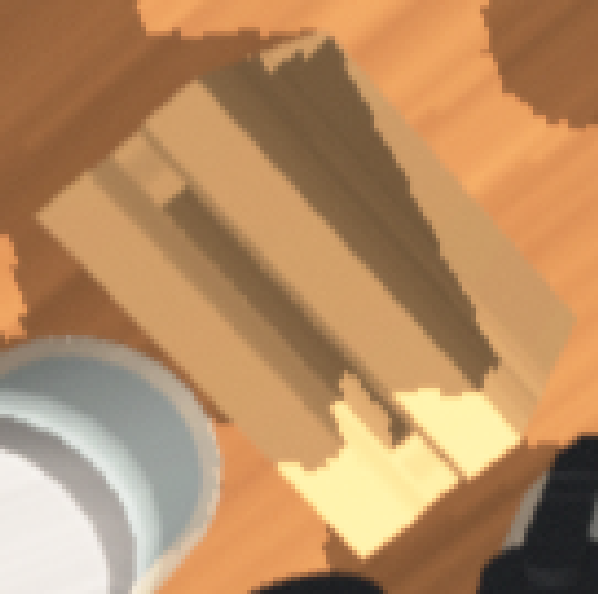

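Run:
```python
from h import *;import pickle
d=pickle.load(open("cam2.pkl","rb"));c=d["wrist"]
p=np.array([(38,215),(200,80),(522,440),(362,555)])/4.4+(80,140)-.5
w=onz(c,p,.110)[:,:2];print(np.round(w,4),"mean",w.mean(0))
print([np.round(np.linalg.norm(w[i]-w[i-1]),4) for i in range(4)])
for i,j in((1,2),(0,3)): v=w[i]-w[j];print("yaw",np.arctan2(*v[::-1]))
# knob: bright blob
k=np.array([(92,435)])*.64;print("knob",onz(c,k,.112))
d0=pickle.load(open("cam0.pkl","rb"))
lid=onz(c,np.array([(118,158)])*.64,.110);print("tall lid",lid)
# board edge (wrist 2)
e=onz(c,np.array([(362,0),(555,358)])*.64,.018)[:,:2];v=e[1]-e[0];print("edge",e,np.arctan2(v[1],v[0]))
s=d0["side"]
e=onz(s,np.array([(335,445),(499,388),(435,278),(290,318)])*.64,.018)[:,:2];print(np.round(e,3),e.mean(0),[round(float(np.linalg.norm(e[i]-e[i-1])),3) for i in range(4)],np.arctan2(*(e[1]-e[0])[::-1]),np.arctan2(*(e[2]-e[3])[::-1]))
print("pointer",onz(s,np.array([(312,374),(286,381)])*.64,.02))
st=bot.state();print(st["tool_pos"],st["orientation"])
```

```text
[[ 0.6046  0.0487]
 [ 0.6223  0.0109]
 [ 0.5419 -0.0275]
 [ 0.5245  0.0103]] mean [0.57334138 0.01060883]
[np.float64(0.0888), np.float64(0.0417), np.float64(0.0892), np.float64(0.0416)]
yaw 0.44527436179786484
yaw 0.4464936088329394
knob [[0.53253638 0.10213934 0.112     ]]
tall lid [[0.6714746 0.0336048 0.11     ]]
edge [[ 0.73995439 -0.09652246]
 [ 0.47974713 -0.18141525]] -2.8262299947938305
[[ 0.476 -0.189]
 [ 0.763 -0.089]
 [ 0.671  0.191]
 [ 0.382  0.098]] [0.57320308 0.00275215] [0.302, 0.304, 0.295, 0.304] 0.3350071698204098 0.31167225573731566
pointer [[ 0.43140203 -0.04157583  0.02      ]
 [ 0.38565218 -0.05463999  0.02      ]]
[ 0.57251789 -0.09679405  0.21350786] [ 3.14087609e+00  1.50748688e-04 -2.24650111e-01]
```

In the tool's units: -0.0525 m is -0.84, -0.0524 m is -0.8384, -0.168 rad / 6.2832 = -0.0267.

```bash
echo '[{"d": [-0.1856, -0.84, 0], "jaw": 0.01}, {"d": [-0.184, -0.8384, 0], "jaw": 0.01}, {"r": [0, 0, -0.0267], "jaw": 0.01}, {"r": [0, 0, -0.0267], "jaw": 0.01}, {"r": [0, 0, -0.0267], "jaw": 0.01}]' > m.json && python3 inch.py m.json; echo '[{"r": [0, 0, -0.0267], "jaw": 0.01}, {"d": [0, 0, 0.32], "jaw": 0.01}, {"d": [0, 0, 0.32], "jaw": 0.01}, {"jaw": 0.01}, {"jaw": 0.01}]' > m.json && python3 inch.py m.json
python3 - <<'E'
from h import *;import pickle
d={n:bot.read_camera(n) for n in("wrist","side","scene")};pickle.dump(d,open("cam3.pkl","wb"))
st=bot.state();print(st["tool_pos"],st["orientation"],st["q"])
a=cv2.resize(d["side"]["pixels"][130:290,180:310],None,fx=3,fy=3,interpolation=cv2.INTER_CUBIC)
b=cv2.resize(d["scene"]["pixels"][110:270,200:330],None,fx=3,fy=3,interpolation=cv2.INTER_CUBIC)
cv2.imwrite("pics/f.png",np.hstack([a,b])[...,::-1])
E
```

```text
clock: 5.78
tool_pos: [0.5736, 0.0091, 0.2135]
orientation: [3.141, 0.0, 0.282]
contact_force: [0.8, -0.4, -1.4]
finger_gap: 0.0211
finger_force: 59.5
clock: 6.4
tool_pos: [0.5742, 0.01, 0.174]
orientation: [3.141, -0.001, 0.446]
contact_force: [0.3, 0.2, -1.2]
finger_gap: 0.0211
finger_force: 59.5
[0.57427887 0.01085909 0.17417994] [ 3.14087045e+00 -1.41544569e-03  4.47208546e-01] [-0.29196556  0.61331759  0.35038277  1.80133752 -0.28612606  0.77522767
 -0.91834728]
```

View pics/f.png

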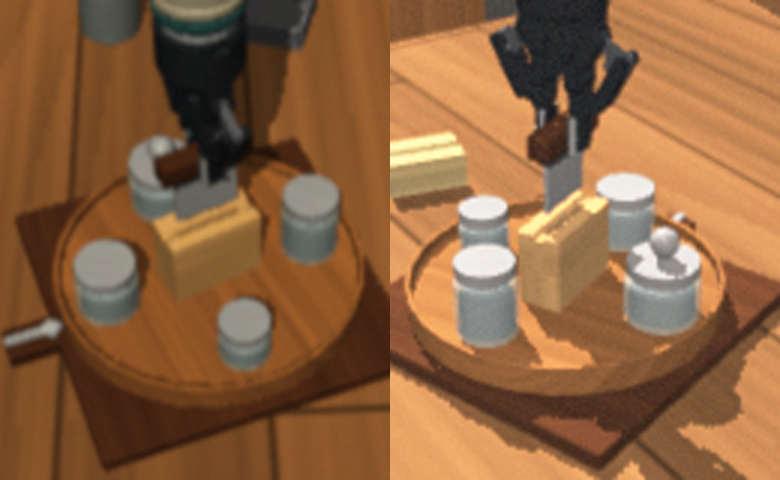

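The side crop shows the blade poised just above and in line with the slot, and all jars are clear. I'll correct by -1 mm along the tool x and lower it while watching the force.

In the tool's units: 0.01 m is 0.16, -0.001 m is -0.016.

```bash
echo '[{"d": [-0.016, 0, 0.16], "jaw": 0.01}, {"d": [0, 0, 0.08], "jaw": 0.01}, {"d": [0, 0, 0.048], "jaw": 0.01}, {"d": [0, 0, 0.032], "jaw": 0.01}, {"jaw": 0.01}]' > m.json && python3 inch.py m.json; python3 -c "
from h import *
s=bot.state();print(s['tool_pos'],s['moment'],s['contact_force'])
c=bot.read_camera('side');p=np.array([(178,217),(236,190)])/3+(180,130);print(onz(c,p,.125))"
```

```text
clock: 7.18
tool_pos: [0.5727, 0.0108, 0.1532]
orientation: [-3.142, 0.0, 0.448]
contact_force: [-0.6, 0.2, -1.1]
finger_gap: 0.021
finger_force: 59.5
[0.57272848 0.01083107 0.15316402] [0.02814749 0.02274164 0.06647979] [-0.60524739  0.19845124 -1.14112284]
[[ 0.54816078 -0.00222089  0.125     ]
 [ 0.60203168  0.02809859  0.125     ]]
```

In the tool's units: 0.005 m is 0.08, 0.004 m is 0.064.

```bash
echo '[{"d": [0, 0, 0.064], "jaw": 0.01}, {"d": [0, 0, 0.08], "jaw": 0.01}, {"d": [0, 0, 0.08], "jaw": 0.01}, {"d": [0, 0, 0.08], "jaw": 0.01}, {"jaw": 0.01}]' > m.json && python3 inch.py m.json
```

```text
clock: 7.85
tool_pos: [0.5726, 0.0109, 0.1338]
orientation: [-3.141, 0.001, 0.448]
contact_force: [-0.1, 0.6, -1.1]
finger_gap: 0.0212
finger_force: 59.5
```

```bash
echo '[{"d": [0, 0, 0.048], "jaw": 0.01}, {"d": [0, 0, 0.048], "jaw": 0.01}, {"d": [0, 0, 0.032], "jaw": 0.01}, {"d": [0, 0, 0.016], "jaw": 0.01}, {"jaw": 0.01}]' > m.json && python3 inch.py m.json;echo '[{"d": [0, 0, 0.016], "jaw": 0.01}, {"d": [0, 0, 0.016], "jaw": 0.01}, {"jaw": 0.01}]' > m.json && python3 inch.py m.json
```

```text
clock: 8.48
tool_pos: [0.5727, 0.0108, 0.1253]
orientation: [-3.142, 0.0, 0.448]
contact_force: [0.6, 0.2, -1.7]
finger_gap: 0.0212
finger_force: 59.5
clock: 8.85
tool_pos: [0.573, 0.0108, 0.1243]
orientation: [-3.142, -0.001, 0.448]
contact_force: [-2.6, -0.0, 6.1]
finger_gap: 0.0209
finger_force: 60.5
```

Contact at TCP z 0.1243, exactly the expected home height. Now I'll turn it gently counter-clockwise by about 1.47 rad.

In the tool's units: -0.05 rad / 6.2832 = -0.008.

```bash
echo '[{"jaw": 0.01}, {"r": [0, 0, -0.0032], "jaw": 0.01}, {"r": [0, 0, -0.0048], "jaw": 0.01}, {"r": [0, 0, -0.0064], "jaw": 0.01}, {"r": [0, 0, -0.008], "jaw": 0.01}]' > m.json && python3 inch.py m.json 80;echo '[{"r": [0, 0, -0.008], "jaw": 0.01}, {"r": [0, 0, -0.008], "jaw": 0.01}, {"r": [0, 0, -0.008], "jaw": 0.01}, {"r": [0, 0, -0.008], "jaw": 0.01}, {"r": [0, 0, -0.008], "jaw": 0.01}]' > m.json && python3 inch.py m.json
python3 - <<'E'
from h import *
c=bot.read_camera("side");d=bot.read_camera("scene");s=bot.state();print(s["tool_pos"],s["orientation"],s["moment"],s["q"])
a=cv2.resize(c["pixels"][130:290,180:310],None,fx=3,fy=3,interpolation=cv2.INTER_CUBIC)
b=cv2.resize(d["pixels"][110:270,200:330],None,fx=3,fy=3,interpolation=cv2.INTER_CUBIC)
cv2.imwrite("pics/g.png",np.hstack([a,b])[...,::-1])
E
```

```text
clock: 9.48
tool_pos: [0.5732, 0.011, 0.1243]
orientation: [3.142, -0.001, 0.588]
contact_force: [-2.4, 0.4, 6.6]
finger_gap: 0.0212
finger_force: 78.0
clock: 10.1
tool_pos: [0.573, 0.0108, 0.1243]
orientation: [3.141, -0.001, 0.838]
contact_force: [-1.8, 0.6, 6.4]
finger_gap: 0.0208
finger_force: 77.9
[0.57310112 0.01079055 0.12432546] [ 3.14116273e+00 -1.05268580e-03  8.38322195e-01] [ 0.0203338   0.41916698 -0.00650574] [-0.19759414  0.6672163   0.20318906  1.84045433 -0.20764993  0.65340295
 -0.60398844]
```

View pics/g.png

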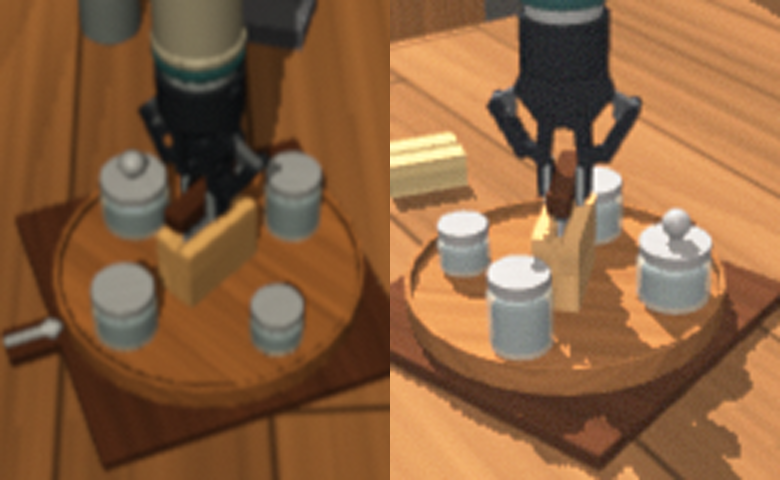

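The turntable and jars ride along with the scraper seated: the side crop has the knob at (132,162), moving toward the pointer at (35,335). About 1.08 rad remain.

In the tool's units: -0.05 rad / 6.2832 = -0.008.

```bash
echo '[{"r": [0, 0, -0.0048], "jaw": 0.01}, {"r": [0, 0, -0.008], "jaw": 0.01}, {"r": [0, 0, -0.008], "jaw": 0.01}, {"r": [0, 0, -0.008], "jaw": 0.01}, {"r": [0, 0, -0.008], "jaw": 0.01}]' > m.json && python3 inch.py m.json;echo '[{"r": [0, 0, -0.008], "jaw": 0.01}, {"r": [0, 0, -0.008], "jaw": 0.01}, {"r": [0, 0, -0.008], "jaw": 0.01}, {"r": [0, 0, -0.008], "jaw": 0.01}, {"r": [0, 0, -0.008], "jaw": 0.01}]' > m.json && python3 inch.py m.json;echo '[{"r": [0, 0, -0.008], "jaw": 0.01}, {"r": [0, 0, -0.008], "jaw": 0.01}, {"r": [0, 0, -0.008], "jaw": 0.01}, {"r": [0, 0, -0.008], "jaw": 0.01}, {"r": [0, 0, -0.008], "jaw": 0.01}]' > m.json && python3 inch.py m.json;echo '[{"r": [0, 0, -0.008], "jaw": 0.01}, {"r": [0, 0, -0.008], "jaw": 0.01}, {"r": [0, 0, -0.008], "jaw": 0.01}, {"r": [0, 0, -0.008], "jaw": 0.01}, {"r": [0, 0, -0.0048], "jaw": 0.01}]' > m.json && python3 inch.py m.json
python3 - <<'E'
from h import *
c=bot.read_camera("side");d=bot.read_camera("scene");s=bot.state();print(s["tool_pos"],s["orientation"],s["moment"],s["q"])
a=cv2.resize(c["pixels"][130:290,180:310],None,fx=3,fy=3,interpolation=cv2.INTER_CUBIC)
b=cv2.resize(d["pixels"][110:270,200:330],None,fx=3,fy=3,interpolation=cv2.INTER_CUBIC)
cv2.imwrite("pics/i.png",np.hstack([a,b])[...,::-1])
E
```

```text
clock: 10.82
tool_pos: [0.5729, 0.0107, 0.1243]
orientation: [3.141, -0.001, 1.068]
contact_force: [-2.2, 0.3, 6.6]
finger_gap: 0.0213
finger_force: 78.1
clock: 11.45
tool_pos: [0.5729, 0.0105, 0.1243]
orientation: [3.141, -0.0, 1.318]
contact_force: [-1.7, -0.3, 7.2]
finger_gap: 0.0207
finger_force: 78.1
clock: 12.08
tool_pos: [0.5729, 0.0102, 0.1243]
orientation: [3.141, 0.0, 1.568]
contact_force: [-2.6, -0.1, 6.6]
finger_gap: 0.0212
finger_force: 78.1
clock: 12.7
tool_pos: [0.5729, 0.01, 0.1243]
orientation: [3.141, 0.001, 1.797]
contact_force: [-1.8, -0.9, 6.0]
finger_gap: 0.0209
finger_force: 78.1
[0.57290479 0.01006659 0.12429525] [3.14119498e+00 7.71838072e-04 1.79739588e+00] [-0.24059405  0.4956032   0.05312762] [-0.0222695   0.65735809 -0.06933033  1.83528447  0.0710887   0.65082308
  0.09284445]
```

View pics/i.png

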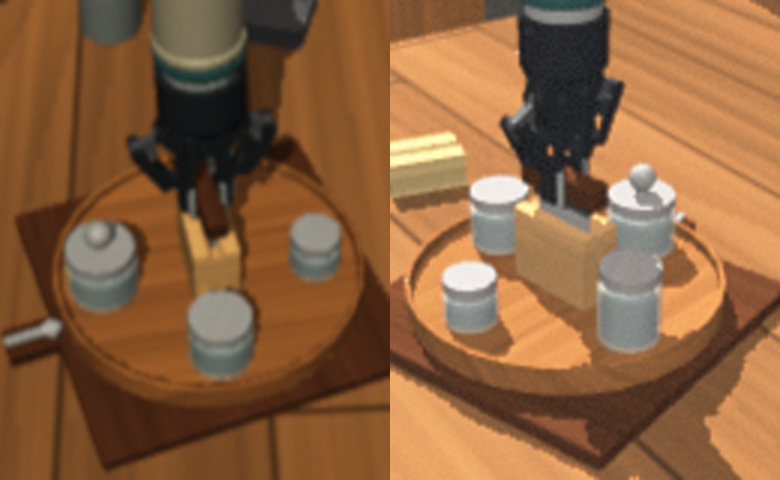

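```bash
python3 - <<'E'
from h import *
for n,p,o in(("side",(100,235),(180,130)),("scene",(642-390,178),(200,110))):
    c=bot.read_camera(n);w=onz(c,np.array(p)/3+o,.112)[0,:2]-[.5733,.0106];print(w,np.linalg.norm(w),np.arctan2(w[1],w[0])%6.283-(np.pi+.32))
E
echo '[{"r": [0, 0, -0.0048], "jaw": 0.01}, {"r": [0, 0, -0.0064], "jaw": 0.01}, {"r": [0, 0, -0.0048], "jaw": 0.01}, {"jaw": 0.01}, {"jaw": 0.01}]' > m.json && python3 inch.py m.json
```

```text
[-0.0964888  -0.01906102] 0.09835350123772117 -0.12515007487032825
[-0.09772453 -0.01272142] 0.09854906063374609 -0.19073693291874516
clock: 13.52
tool_pos: [0.573, 0.01, 0.1243]
orientation: [3.141, 0.001, 1.897]
contact_force: [-1.9, -1.2, 7.1]
finger_gap: 0.021
finger_force: 78.1
```

In the tool's units: -0.02 rad / 6.2832 = -0.0032.

```bash
echo '[{"r": [0, 0, -0.0032], "jaw": 0.01}, {"r": [0, 0, -0.0024], "jaw": 0.01}, {"jaw": 0.01}, {"jaw": 0.01}]' > m.json && python3 inch.py m.json
python3 - <<'E'
from h import *;import pickle
c=bot.read_camera("side");d=bot.read_camera("scene");pickle.dump({"side":c,"scene":d},open("cam5.pkl","wb"))
a=cv2.resize(c["pixels"][180:270,175:265],None,fx=4.4,fy=4.4,interpolation=cv2.INTER_CUBIC)
b=cv2.resize(d["pixels"][150:240,240:330],None,fx=4.4,fy=4.4,interpolation=cv2.INTER_CUBIC)
cv2.imwrite("pics/j.png",np.hstack([a,b])[...,::-1])
E
```

```text
clock: 14.02
tool_pos: [0.573, 0.01, 0.1243]
orientation: [3.141, 0.001, 1.932]
contact_force: [-1.6, -1.5, 6.4]
finger_gap: 0.0206
finger_force: 78.1
```

View pics/j.png

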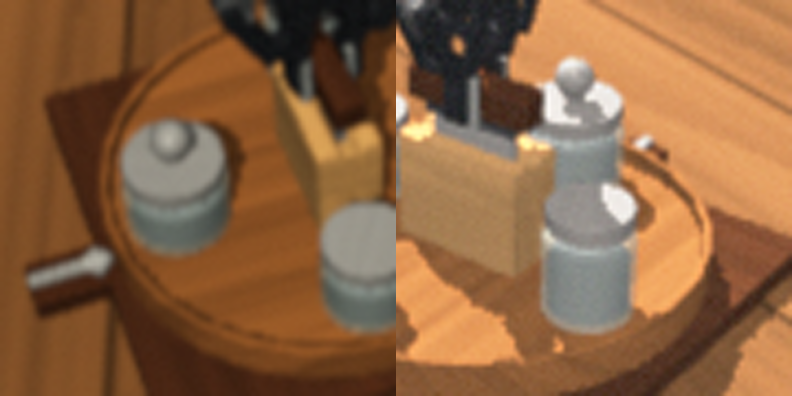

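The side crop has the knob at (173,140), the lid centre at (173,162) and the pointer from (30,283) to (112,258). The scene crop has the knob at (178,77).

Run:
```python
from h import *;import pickle
D=pickle.load(open("cam5.pkl","rb"));c,d=D["side"],D["scene"]
S=lambda x,y:np.array([x/4.4+175-.4,y/4.4+180-.4]);C=lambda x,y:np.array([x/4.4+240-.4,y/4.4+150-.4])
ctr=np.array([.5733,.0106])
def ang(w):v=w[:2]-ctr;return np.round(v,4),round(np.linalg.norm(v),4),round(np.arctan2(v[1],v[0])%6.283-np.pi,3)
print("knob side",ang(onz(c,S(173,140),.112)[0]));print("lid side",ang(onz(c,S(173,162),.096)[0]));print("knob scene",ang(onz(d,C(178,77),.112)[0]))
o1,a=ray(c,S(173,140));o2,b=ray(d,C(178,77));a,b=a[0],b[0]
t=np.linalg.lstsq(np.c_[a,-b],o2-o1,rcond=None)[0];p=(o1+t[0]*a+o2+t[1]*b)/2;print("tri",p,np.linalg.norm(o1+t[0]*a-o2-t[1]*b),ang(p))
for z in(.018,.021):
  q=onz(c,[S(112,258),S(30,283)],z)[:,:2];v=q[0]-q[1];print("pointer",[ang(x) for x in q],np.arctan2(v[1],v[0]))
```

```text
knob side (array([-0.0946, -0.0302]), np.float64(0.0993), np.float64(0.309))
lid side (array([-0.0959, -0.0343]), np.float64(0.1018), np.float64(0.344))
knob scene (array([-0.0968, -0.0302]), np.float64(0.1014), np.float64(0.302))
tri [ 0.4778879  -0.0191046   0.11217953] 0.0018193774318324856 (array([-0.0954, -0.0297]), np.float64(0.0999), np.float64(0.302))
pointer [(array([-0.1413, -0.0467]), np.float64(0.1488), np.float64(0.319)), (array([-0.1925, -0.0638]), np.float64(0.2028), np.float64(0.32))] 0.3207098352951368
pointer [(array([-0.1409, -0.049 ]), np.float64(0.1492), np.float64(0.335)), (array([-0.192, -0.066]), np.float64(0.203), np.float64(0.331))] 0.32070983529513536
```

The knob jar is within about 2 mm of the pointer line, and the scraper is home and gripped, so I'm handing it in.

```bash
python3 -c "
from workcell import bot
print(bot.close_job())"
```

```text
the job is handed in; nothing more can be done
None
```

I handed the job in with the scraper fully home in the slot, the knob-lidded jar about 2 mm off the pointer line, and the gripper still holding the scraper; the hand-in gave no verdict back.

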